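Stock the breakfast caddy and pour the hazelnuts

TASK

Stock the breakfast caddy: slide the cover of its nut bin fully open, turn the jug so that its spout faces the bin, tip all the hazelnuts into the bin over the spout, and then slide the cover fully shut; the jug goes back upright on its coaster. Stand each pot, shaker, dish and jar from between the caddy and the jug upright, right down in the caddy's nest of its own shape and size; not all of them are there every time, and one that gets knocked must be put right. Leave the other things on the counter where they are.

Things in the scene. Friction and masses are not known exactly. Their poses are not given: they have to be found in the camera images.
- caddy: wooden breakfast caddy fixed to the counter, 164 (its x, depth) x 286 (its y) mm, origin under it at x = y = 0 on the counter; x away from the robot, y to the left, z up. Its left part (y 40 to 140) is a run between two 62 mm high side rails (10 mm steel strips on them, up to 72 mm): the nut bin at the front (x -77 to -5) and a shallow deck behind it over which the opened cover lies. Its right part (y -146 to 40) is a 16 mm thick deck with four nests 10 mm deep
- bin (a point): centre of the nut bin's floor, 6 mm above the counter; the bin's inside is 74 mm (caddy x) x 90 mm (caddy y), its rim 62 mm above the counter; axes as the caddy's
- cover (a joint): slide of the bin's cover, m: 0 = shut (over the bin), 0.078 = fully open (stop), pushed along the caddy's +x away from the robot; friction about 1 N, stays where it is left
- cover_knob (a point): on the upright steel knob on the cover, 20 mm in front of its middle (a plate 80 x 88 x 5 mm whose top lies 67 mm above the counter), 29 mm over the cover's underside; knob 18 mm in diameter with a 22 mm head, its top 38 mm above the plate; it moves with the cover
- nest_pot (a point): centre of the floor of the nest round 63 mm, for the jam pot (back right); the floor lies 6 mm above the counter, the deck 10 mm higher; axes as the caddy's
- nest_salt (a point): centre of the floor of the nest round 49 mm, for the salt shaker (front, next to the bin's run); the floor lies 6 mm above the counter, the deck 10 mm higher; axes as the caddy's
- nest_butter (a point): centre of the floor of the nest oblong 63 mm along caddy x by 49 mm along caddy y, for the butter dish (front right); the floor lies 6 mm above the counter, the deck 10 mm higher; axes as the caddy's
- nest_sugar (a point): centre of the floor of the nest square 47 mm, for the sugar jar (back, next to the bin's run); the floor lies 6 mm above the counter, the deck 10 mm higher; axes as the caddy's
- pot_mid (a point): jam pot with a wide flat lid, 58 mm in diameter, 50 mm tall; this point lies on its axis 25 mm above its underside, z up along the axis. Stands between the caddy and the coaster at the start, or is absent
- salt_mid (a point): salt shaker with a domed white top, 44 mm in diameter, 90 mm tall (top third 34 mm); this point lies on its axis 45 mm above its underside, z up along the axis. Stands between the caddy and the coaster at the start, or is absent
- butter_mid (a point): white covered butter dish with a small wooden knob: foot 58 x 44 x 10 mm, cover 52 x 38 mm up to 46 mm, 54 mm with the knob; long side along its x; this point lies on its axis 27 mm above its underside, z up along the axis. Stands between the caddy and the coaster at the start, or is absent
- sugar_mid (a point): square white sugar jar with a wooden lid, 42 x 42 mm, 66 mm tall; this point lies on its axis 33 mm above its underside, z up along the axis. Stands between the caddy and the coaster at the start, or is absent
- jug_foot (a point): centre of the underside of a white jug (foot 60 x 62 mm, 85 mm tall, walls 4 mm, about 0.25 kg; rear half of its mouth roofed over). Its x points to the spout, z up. The front wall slopes outwards by 34 degrees to the lip, 85 mm ahead of this point and 85 mm up; the nuts, smooth and rolling easily, begin to run out at a tilt of about 60 degrees and all leave by 75 to 80
- jug_handle (a point): middle of the jug's upright handle bar, 14 x 14 mm in section and 72 mm long, 52 mm behind the foot's centre and 50 mm up; axes as the jug's. The bar stands 15 mm clear of the jug's back wall
- jug_lip (a point): middle of the lip of the jug's spout (51 mm wide), axes as the jug's
- coaster: round cork coaster, 100 mm in diameter, 4 mm thick, origin under its centre; fixed; the jug stands on it at the start. Behind the front 170 mm of the counter, left of the toaster (180 mm tall), a wall cabinet hangs 520 mm above the counter: keep the wrist low or in front of it
- nut0: hazelnut, a ball of 20 mm, origin at its centre; in the jug at the start
- nut1: hazelnut, a ball of 20 mm, origin at its centre; in the jug at the start
- nut2: hazelnut, a ball of 20 mm, origin at its centre; in the jug at the start
- nut3: hazelnut, a ball of 20 mm, origin at its centre; in the jug at the start
- stew_tin: bystander: tin 75 mm wide, 58 mm tall, behind the coaster; leave it alone; origin under its centre
- spice: bystander: spice jar 106 mm tall between the two big tins; leave it alone; origin under its centre
- cork_jar: bystander: glass spice jar 44 mm wide, 109 mm tall, right of the toaster; leave it alone; origin under its centre

How it is judged (in metres and radians):
On the way, in this order (a step that is already met when the one before it is completed fails the run):
1. the cover slid fully open (within 5 mm of its stop) (value of joint cover above 0.073 m), for 0.2 s.
2. the jug tilted by more than 40 degrees with the lip of its spout above the bin (angle between jug_foot's own z axis and vertical above 0.7 rad and horizontal distance between jug_lip and bin below 0.06 m and height (world z) of jug_lip above 0.06 m), for 0.1 s.
3. all four hazelnuts in the bin (x of nut0 in the frame of bin between -0.04 and 0.04 m and y of nut0 in the frame of bin between -0.046 and 0.046 m and z of each of nut0, nut1, nut2, nut3 in the frame of bin below 0.05 m and x of nut1 in the frame of bin between -0.04 and 0.04 m and y of nut1 in the frame of bin between -0.046 and 0.046 m and x of nut2 in the frame of bin between -0.04 and 0.04 m and y of nut2 in the frame of bin between -0.046 and 0.046 m and x of nut3 in the frame of bin between -0.04 and 0.04 m and y of nut3 in the frame of bin between -0.046 and 0.046 m), for 0.2 s.
4. the cover pushed fully shut (within 5 mm) (value of joint cover below 0.005 m), for 0.2 s.
At the end, for the whole second after the job is handed in: the cover within 5 mm of shut, all four hazelnuts in the bin, the jug upright on the coaster (foot within 30 mm of its centre), and each pot, shaker, dish and jar that is present upright on the floor of its own nest (within 8 mm of its centre) (all of step 3 and value of joint cover below 0.005 m and angle between each of jug_foot, pot_mid, salt_mid, butter_mid, sugar_mid's own z axis and vertical below 0.1 rad and horizontal distance between jug_foot and coaster below 0.03 m and height (world z) of jug_foot below 0.009 m and horizontal distance between pot_mid and nest_pot below 0.008 m and z of pot_mid in the frame of nest_pot below 0.029 m and horizontal distance between salt_mid and nest_salt below 0.008 m and z of salt_mid in the frame of nest_salt below 0.049 m and horizontal distance between butter_mid and nest_butter below 0.008 m and z of butter_mid in the frame of nest_butter below 0.031 m and horizontal distance between sugar_mid and nest_sugar below 0.008 m and z of sugar_mid in the frame of nest_sugar below 0.037 m); the robot touches nothing.
It fails at once if a bystander (tin or spice jar) moved by more than 4 cm (distance of any of stew_tin, spice, cork_jar from where it was at the start of the episode above 0.04 m).
Of pot, salt, butter, sugar only 3 to 4 are there at a start; the rules pass over those that are not, and their reading is None.
At some moment in a run one of pot, butter, sugar may be knocked a few centimetres aside while the robot is not near it.
It also fails if it takes over 192 s, if anything falls off the work surface, if the arm or the gripper's body presses on something with over 40 N, if the wrist force passes 120 N, or if a joint passes its speed limit or range.

ROBOT

A 6-joint arm with a two-finger parallel gripper is mounted at the origin on a cart in front of the work surface, level with it; the furniture and walls round the work are solid. World frame = base frame: x ahead of the robot, y to its left, z up, the work surface at z = 0. Lengths are in mm, angles in rad, forces in N, time in s.
With the tool pointing down it reaches from about 325 to 775 mm from the base axis. Payload 5.5 kg.
Tool frame: the origin (TCP) lies at the very end of the fingers, on their centre line; the grasp point (between the pads) lies 19 mm behind it (ctrl.tcp_to_grasp is the distance from the TCP to the grasp point, in mm); x points along the fingers, z is the direction in which the jaws open and shut, and the axes are right-handed (so a half turn about x gives the same grasp; the last joint's range is limited). The gripper opens to 88 mm and grips with 3 to 60 N. Pads are 20 mm wide; open, the fingers measure 115 mm over their backs; the gripper's body (75 mm by 178 mm) begins 61 mm behind the grasp point.
Start: joints at [0.739, 0.091, 1.231, -0, 1.82, -0.057], TCP at [419.754, 428.746, 197.131] pointing down, gripper open.
Joint ranges: [-2.87, 2.87], [-0.86, 2.18], [0.17, 2.46], [-1.51, 4.65], [0.06, 2.69], [-2.65, 2.65]. Speed limits (rad/s): [2.57, 2.57, 3.01, 3.14, 3.14, 3.14].

INTERFACE

Orientations are given as a unit quaternion [w, x, y, z].
In Python, from cell import ctrl, eyes gives the robot as it stands. The module is installed in compiled form; this text tells all that it offers. Calls block until the motion is done:
- ctrl.move_to(position, orientation): joint-space move of the TCP to a pose.
- ctrl.move_straight(position, ori=None, feed=150, threshold=None): straight line of the TCP; ori=None keeps the orientation; feed is the mean speed in mm/s. With threshold (N) it stops when the force on the tool has changed by that much, and returns True; else False.
- ctrl.move_j(angles): joint-space move.
- ctrl.command_gripper(opening, grasp_force=None): finger opening in mm; grasp_force is the grip in N (None keeps the last); returns when the fingers have stopped.
- ctrl.wait(seconds).
- ctrl.solve_ik(position, orientation): joint angles nearest the present ones, or None.
- ctrl.get_obs(): the state.
- eyes.get_image(name): name is "scene" or "top" or "wrist"; returns (picture, depth): 480x640x3 uint8, blue, green, red; 480x640 float32, mm along the optical axis (not along the pixel's ray), 0 where there is no reading.
- eyes.camera_info(name): a dict with "vertical_fov" (degrees; the focal length in pixels is half the picture's height over the tangent of half this angle, whatever the lens; pixels are square), "cx", "cy" (the principal point, pixels), "extrinsics" (4x4, takes a point from world to camera coordinates). Camera axes: x right, y down, z forward; pixel columns grow to the right and rows downward; lengths in mm; the calibration is good to about 2 mm. The wrist camera is an equidistant fisheye: a pixel r from the principal point sees the ray r / f radians off the axis. A picture is of the moment at which its call begins: read the wrist's pose just before it. camera_info takes no time and is no camera call; for the wrist camera it gives the pose at the moment of the call.
A pose or a line that the arm cannot do raises ctrl.MotionError and nothing moves.
- ctrl.finish_job(): hands the job in, once; it reports no verdict.
Trained networks look in the newest picture that a camera, given by its name, has taken for a name from the list of things; names that differ only in an ending like _2 or _b are one class to them, and where a whole thing is asked for, a point or a joint stands for the part that bears it (a point fixed in the world has none). Each returns a list of dicts, best first, with "confidence" (0 to 1); they miss things now and then, are a little off and sometimes report something else, mostly with a low value. They report only what shows in the picture. A call takes as long as a camera call.
- eyes.spot_in(camera, label): "point" ([column, row] in pixels, amid what is visible of it).
The state is a dict: "clock": time; "joints": joint angles; "joint_velocities": joint speeds; "joint_torque": joint torques, N m; "tcp_pos": TCP position; "tcp_rot": TCP orientation; "wrist_force": force on the tool from outside, world axes, zero at the start; "ft_torque": the same for the moment, N m; "finger_gap": finger opening in mm.
Only numpy, scipy, OpenCV 4.12 (cv2) and the standard library are available. Lean on these libraries where they do the work, as an engineer would, in place of code of your own. Each camera call takes 0.05 s, during which the arm holds its last target. There are 200 camera calls.

## Working session

There is one attempt and no reset: what is moved stays moved. The work goes in short steps, each a Python script; the robot and the scene stay as the last script left them, time stands still between calls to the robot, and variables do not carry over. Pictures are saved under pics/ and viewed, about 12 in all and at most 16, crops included, and the job is handed in when it is done.

```bash
mkdir -p pics
cat > h.py <<'E'
import numpy as np, cv2
from cell import ctrl, eyes
from scipy.spatial.transform import Rotation as R
def snap(cam,fn=None):
    info=eyes.camera_info(cam); im,d=eyes.get_image(cam)
    if fn: cv2.imwrite('pics/'+fn,im)
    return im,d,info
def cloud(d,info):
    # world points for every pixel (pinhole cameras)
    h,w=d.shape; f=h/2/np.tan(np.radians(info['vertical_fov'])/2)
    v,u=np.mgrid[:h,:w]; P=np.stack([(u-info['cx'])/f*d,(v-info['cy'])/f*d,d],-1)
    E=np.array(info['extrinsics']); W=(P-E[:3,3])@E[:3,:3]
    W[d==0]=np.nan
    return W
def q(xdir,zdir):
    x=np.array(xdir,float);x/=np.linalg.norm(x);z=np.array(zdir,float);z-=x*(z@x);z/=np.linalg.norm(z)
    a=R.from_matrix(np.stack([x,np.cross(z,x),z],1)).as_quat()
    return [a[3],a[0],a[1],a[2]]
E
python3 - <<'E'
from h import *
for c in ['scene','top']:
    im,d,i=snap(c,c+'0.png'); W=cloud(d,i); np.savez(c+'0.npz',im=im,W=W)
    E=np.array(i['extrinsics']);print(c,i['vertical_fov'],-E[:3,:3].T@E[:3,3], E[2,:3])
    for l in ['caddy','cover_knob','pot_mid','salt_mid','butter_mid','sugar_mid','jug_foot','jug_handle','jug_lip','coaster','nut0','stew_tin','spice','cork_jar']:
        r=eyes.spot_in(c,l)
        print(l,[(np.round(x['point']).astype(int).tolist(),round(x['confidence'],2),np.round(W[int(x['point'][1]),int(x['point'][0])]).tolist()) for x in r[:3]])
E
```

```text
scene 51.60762828377071 [ -98.02915187  306.50879384 1227.77833357] [ 0.50653244 -0.19453722 -0.83998819]
caddy [([389, 272], 0.61, [472.0, -124.0, 13.0])]
cover_knob [([195, 281], 0.27, [632.0, 386.0, 44.0])]
pot_mid [([287, 280], 0.61, [536.0, 152.0, 47.0])]
salt_mid []
butter_mid []
sugar_mid [([309, 281], 0.85, [501.0, 104.0, 67.0]), ([391, 269], 0.52, [477.0, -136.0, 8.0])]
jug_foot [([192, 280], 0.77, [633.0, 389.0, 55.0]), ([390, 272], 0.64, [469.0, -128.0, 15.0]), ([206, 264], 0.22, [666.0, 342.0, 53.0])]
jug_handle [([195, 282], 0.59, [632.0, 386.0, 44.0]), ([391, 274], 0.43, [461.0, -124.0, 19.0])]
jug_lip [([193, 285], 0.64, [628.0, 394.0, 40.0]), ([247, 224], 0.27, [724.0, 199.0, 94.0])]
coaster [([392, 269], 0.19, [477.0, -136.0, 8.0])]
nut0 []
stew_tin [([207, 265], 0.88, [662.0, 340.0, 52.0])]
spice [([245, 226], 0.95, [724.0, 209.0, 85.0])]
cork_jar [([388, 269], 0.71, [482.0, -130.0, 4.0]), ([447, 206], 0.66, [567.0, -348.0, 88.0])]
top 55.035214274652894 [ 503.84271636   27.13309972 1118.11969511] [ 0.05215785  0.01205203 -0.99856613]
caddy [([397, 281], 0.96, [470.
[... 372 characters left out ...]
, [474.0, -40.0, 66.0])]
sugar_mid [([295, 265], 0.63, [512.0, 100.0, 66.0])]
jug_foot [([171, 230], 0.68, [605.0, 403.0, 10.0]), ([268, 256], 0.32, [534.0, 164.0, 48.0])]
jug_handle []
jug_lip [([171, 232], 0.57, [601.0, 397.0, 26.0]), ([495, 228], 0.2, [582.0, -343.0, 105.0])]
coaster [([196, 245], 0.74, [567.0, 347.0, 2.0]), ([392, 281], 0.23, [468.0, -124.0, 16.0])]
nut0 [([246, 251], 0.41, [550.0, 215.0, 46.0])]
stew_tin [([193, 194], 0.74, [683.0, 338.0, 55.0]), ([393, 280], 0.67, [473.0, -130.0, 8.0])]
spice [([249, 171], 0.56, [724.0, 196.0, 102.0]), ([296, 267], 0.5, [510.0, 100.0, 65.0])]
cork_jar [([393, 278], 0.61, [475.0, -130.0, 8.0]), ([493, 232], 0.56, [574.0, -343.0, 87.0])]
```

Run:
```python
import cv2
t=cv2.imread('pics/top0.png');cv2.imwrite('pics/top0c.png',cv2.resize(t[140:360,130:470],None,fx=2.35,fy=2.35,interpolation=cv2.INTER_CUBIC))
```

```text
(no output)
```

View pics/scene0.png

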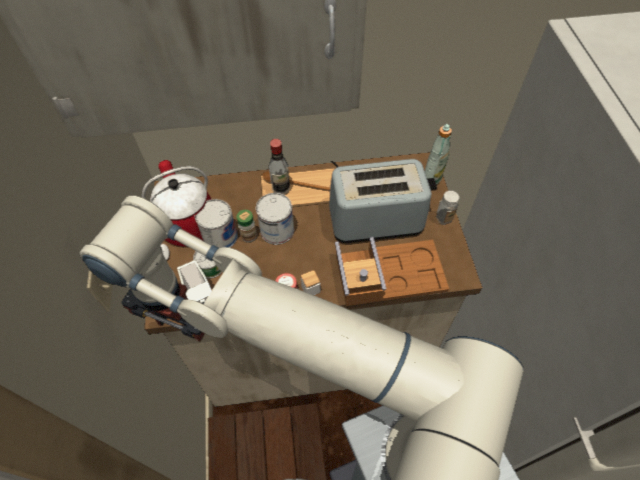

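View pics/top0c.png

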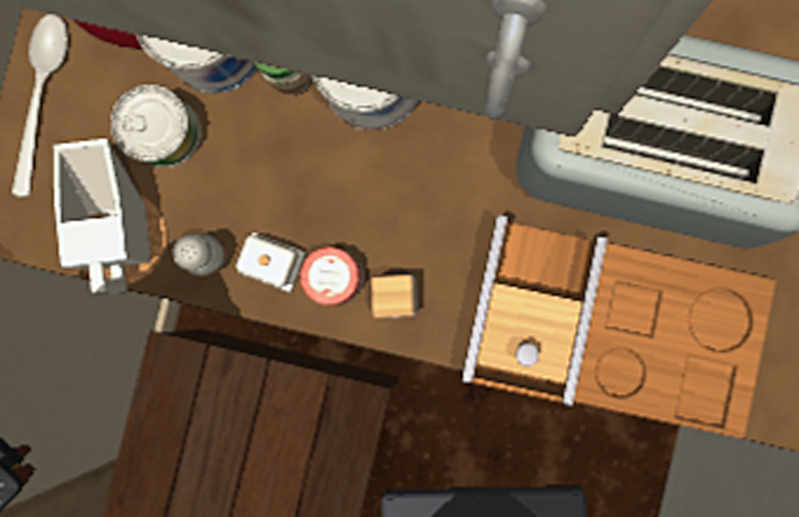

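The scene picture shows the arm over the jug. The top picture shows all four items in a row: salt (crop 197,253), butter (268,260), pot (330,275) and sugar (394,295). The jug is at (88,210) with its handle towards the robot. The caddy's nests are: sugar (633,308), pot (720,320), salt (620,372), butter (706,390). Next I measure poses.

```bash
cat >> h.py <<'E'
def rect(W,lo,hi,c,rad,dbg=False):
    """xy rect/centroid of points with z in lo..hi within rad of c; largest blob"""
    m=(W[...,2]>lo)&(W[...,2]<hi)&(np.hypot(W[...,0]-c[0],W[...,1]-c[1])<rad)
    n,l,s,_=cv2.connectedComponentsWithStats(m.astype(np.uint8))
    k=1+np.argmax(s[1:,4]); p=W[l==k][:,:2].astype(np.float32)
    (cx,cy),(w,h),a=cv2.minAreaRect(p)
    return dict(n=len(p),mean=p.mean(0).round(1),c=(round(cx,1),round(cy,1)),wh=(round(w,1),round(h,1)),a=round(a,1),zm=round(float(np.median(W[l==k][:,2])),1)),p
E
python3 - <<'E'
from h import *
W=np.load('top0.npz')['W']
T=lambda n,*a:print(n,rect(W,*a)[0])
T('sugar',58,75,(505,100),45);T('pot',42,58,(534,162),45);T('butter',38,50,(548,220),45);T('salt',70,98,(552,278),40)
T('jugrim',70,95,(615,403),110);T('handle',60,95,(545,395),50);T('stew',50,64,(683,338),60)
T('cover',63,70,(468,-33),70);T('knob',95,115,(460,-33),60)
T('deck',11.5,20,(468,-130),130);T('rails',69.5,76,(490,10),130);T('rails2',69.5,76,(480,-85),100)
# nests: holes in the deck
p=np.load('top0.npz');
m=(W[...,2]>0)&(W[...,2]<11)&(np.abs(W[...,0]-470)<110)&(W[...,1]<-80)&(W[...,1]>-240)
n,l,s,_=cv2.connectedComponentsWithStats(m.astype(np.uint8))
for k in range(1,n):
    if s[k,4]>60:
        P=W[l==k]; print(s[k,4],P.mean(0).round(1),cv2.minAreaRect(P[:,:2].astype(np.float32)))
E
```

```text
sugar {'n': 303, 'mean': array([510.8,  97.9], dtype=float32), 'c': (511.0, 98.1), 'wh': (40.4, 39.3), 'a': 3.0, 'zm': 65.3}
pot {'n': 467, 'mean': array([532.6, 160.5], dtype=float32), 'c': (532.5, 160.7), 'wh': (54.9, 56.0), 'a': 54.2, 'zm': 49.9}
butter {'n': 327, 'mean': array([549.5, 224.3], dtype=float32), 'c': (549.5, 225.2), 'wh': (52.2, 37.8), 'a': 68.0, 'zm': 45.2}
salt {'n': 184, 'mean': array([557.7, 288.2], dtype=float32), 'c': (558.3, 289.6), 'wh': (32.8, 32.0), 'a': 42.8, 'zm': 85.0}
jugrim {'n': 1099, 'mean': array([594.6, 384.4], dtype=float32), 'c': (593.9, 384.8), 'wh': (146.5, 63.5), 'a': 3.8, 'zm': 87.6}
handle {'n': 620, 'mean': array([562.5, 382.5], dtype=float32), 'c': (556.1, 383.2), 'wh': (64.6, 70.1), 'a': 89.3, 'zm': 88.4}
stew {'n': 806, 'mean': array([689. , 336.5], dtype=float32), 'c': (688.6, 335.6), 'wh': (74.0, 72.3), 'a': 43.8, 'zm': 54.7}
cover {'n': 1222, 'mean': array([473.2, -35.2], dtype=float32), 'c': (468.1, -35.9), 'wh': (98.3, 87.4), 'a': 76.4, 'zm': 66.7}
knob {'n': 78, 'mean': array([452.8, -29.3], dtype=float32), 'c': (452.5, -29.3), 'wh
[... 497 characters left out ...]
78512954711914, 75.23225402832031), 85.68518829345703)
64 [ 558.7 -181.1    1.6] ((557.8880004882812, -186.17337036132812), (45.40802001953125, 23.458106994628906), 76.04476165771484)
380 [ 491.7 -144.9    5.8] ((490.83135986328125, -144.61180114746094), (46.24610900878906, 50.513404846191406), 76.5619125366211)
346 [ 478.7 -223.2    5.4] ((479.85638427734375, -221.15037536621094), (37.42217254638672, 62.40848159790039), 89.75232696533203)
322 [ 427.3 -129.1    5.7] ((427.3470153808594, -129.0577850341797), (46.99117660522461, 47.6776008605957), 16.016517639160156)
520 [ 405.5 -214.4    5.7] ((406.26690673828125, -214.85853576660156), (48.134727478027344, 63.014892578125), 76.37834930419922)
```

```bash
cat >> h.py <<'E'
YAW=np.radians(-13.7); CX=np.array([np.cos(YAW),np.sin(YAW),0]); CY=np.array([-np.sin(YAW),np.cos(YAW),0]); UP=np.array([0,0,1.])
def wcloud(d,info):
    h,w=d.shape; f=h/2/np.tan(np.radians(info['vertical_fov'])/2)
    v,u=np.mgrid[:h,:w]; dx=u-info['cx'];dy=v-info['cy'];r=np.hypot(dx,dy)+1e-9
    t=np.tan(np.minimum(r/f,1.4))/r
    P=np.stack([dx*t*d,dy*t*d,d],-1);E=np.array(info['extrinsics']);W=(P-E[:3,3])@E[:3,:3]
    W[(d==0)|(r/f>1.35)]=np.nan
    return W
def down(j):  # best tool-down orientation with jaws along j (either sign), by joint-6 travel
    return q([0,0,-1],j)
def goto(p,j,lin=False,feed=250):
    """tool-down pose; picks the half turn with the smaller last-joint angle"""
    best=None
    for s in (1,-1):
        o=down(np.array(j)*s); a=ctrl.solve_ik(list(p),o)
        if a is not None and (best is None or abs(a[5])<abs(best[0][5])): best=(a,o)
    if best is None: raise ValueError('no ik %s'%p)
    ctrl.move_to(list(p),best[1]); return best[1]
E
python3 - <<'E'
from h import *
o=ctrl.get_obs();print(R.from_quat(np.roll(o['tcp_rot'],-1)).as_matrix().round(2).tolist(),o['clock'])
np.set_printoptions(suppress=True)
goto([440,-110,300],CY); print(ctrl.get_obs()['clock'],np.round(ctrl.get_obs()['joints'],2))
im,d,i=snap('wrist','w1.png');W=wcloud(d,i);np.savez('w1.npz',im=im,W=W)
im2,d2,i2=snap('top','t1.png');W2=cloud(d2,i2);np.savez('t1.npz',im=im2,W=W2)
goto([500,170,300],CX); im,d,i=snap('wrist','w2.png');Wb=wcloud(d,i);np.savez('w2.npz',im=im,W=Wb);print(ctrl.get_obs()['clock'])
def nests(W):
    m=(W[...,2]>0)&(W[...,2]<11)&(np.abs(W[...,0]-460)<110)&(W[...,1]<-80)&(W[...,1]>-260)
    n,l,s,_=cv2.connectedComponentsWithStats(m.astype(np.uint8))
    for k in range(1,n):
        if s[k,4]>200: P=W[l==k];print(s[k,4],P.mean(0).round(1),[np.round(x,1) for x in cv2.minAreaRect(P[:,:2].astype(np.float32))])
nests(W)
for n,V in (('w1',W),('t1',W2),('w2',Wb)):
  print(n)
  for a in [('sugar',58,75,(505,100),45),('pot',42,58,(534,162),45),('butter',38,50,(548,220),45),('salt',75,98,(556,286),40),('knob',98,115,(460,-33),60),('rails',69.5,76,(490,10),100),('rails2',69.5,76,(480,-85),100),('jugrim',70,95,(595,385),110)]:
    try: print(a[0],rect(V,*a[1:])[0])
    except Exception as e: print(a[0],'none')
E
```

```text
[[0.0, -0.71, 0.7], [0.0, 0.7, 0.71], [-1.0, 0.0, 0.0]] 1.5
3.4833 [-0.32 -0.25  1.37  0.    2.02  1.49]
4.7417
1438 [ 553.8 -197.     1.1] [array([ 557.5, -189.4]), array([150.8,  26.2]), np.float64(76.4)]
568 [541.5 -87.7   6.5] [array([529.2, -83.6]), array([20.6, 85.2]), np.float64(79.4)]
1626 [ 477.9 -233.7    6.8] [array([ 478., -232.]), array([62.8, 55.8]), np.float64(0.1)]
1316 [ 491.1 -147.2    6.8] [array([ 491.1, -147.4]), array([46.6, 45.9]), np.float64(76.7)]
1620 [ 406.3 -217.7    6.9] [array([ 406.1, -217.3]), array([48.6, 63.3]), np.float64(75.3)]
1057 [ 426.9 -131.3    6.9] [array([ 427.1, -131.2]), array([47.6, 47.4]), np.float64(77.0)]
w1
sugar {'n': 946, 'mean': array([511. ,  92.5], dtype=float32), 'c': (510.8, 94.3), 'wh': (40.4, 40.3), 'a': 1.2, 'zm': 66.4}
pot {'n': 1247, 'mean': array([532.5, 154.9], dtype=float32), 'c': (532.1, 157.0), 'wh': (56.5, 57.3), 'a': 22.9, 'zm': 50.6}
butter {'n': 718, 'mean': array([549.3, 217.4], dtype=float32), 'c': (549.5, 221.4), 'wh': (53.2, 38.6), 'a': 67.8, 'zm': 46.0}
salt {'n': 341, 'mean': array([558.1, 281.2], dtype=flo
[... 1910 characters left out ...]
at32), 'c': (550.0, 222.3), 'wh': (52.4, 37.6), 'a': 68.0, 'zm': 46.4}
salt {'n': 763, 'mean': array([557.9, 287.3], dtype=float32), 'c': (558.2, 288.2), 'wh': (34.0, 33.3), 'a': 82.8, 'zm': 86.6}
knob {'n': 7, 'mean': array([455.3, -23. ], dtype=float32), 'c': (455.4, -22.8), 'wh': (1.8, 7.6), 'a': 71.1, 'zm': 99.5}
rails {'n': 899, 'mean': array([500. ,   8.2], dtype=float32), 'c': (502.8, 7.6), 'wh': (13.5, 154.9), 'a': 77.7, 'zm': 72.7}
rails2 {'n': 333, 'mean': array([501.6,   6.8], dtype=float32), 'c': (502.6, 6.9), 'wh': (10.2, 82.7), 'a': 76.3, 'zm': 72.8}
jugrim {'n': 2165, 'mean': array([578.6, 365.6], dtype=float32), 'c': (592.9, 363.3), 'wh': (46.2, 148.1), 'a': 78.9, 'zm': 89.0}
```

View pics/w2.png

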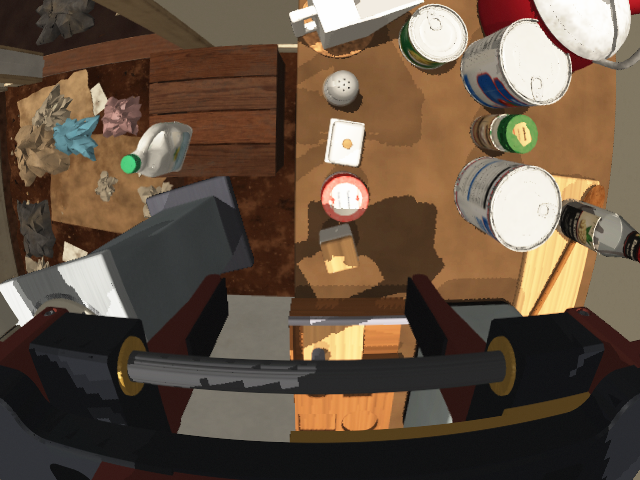

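The wrist picture shows the row: sugar (340,245), pot (345,197), butter (346,142), salt (341,87), and the jug's handle at (310,15). The top camera reads about 2.3 mm high in y compared with both wrist views. Now I pick up the sugar.

```bash
cat >> h.py <<'E'
NEST=dict(sugar=(491.1,-147.3),salt=(427.0,-131.2),butter=(406.2,-217.5),pot=(478.0,-235.6))
def quat2m(o): return R.from_quat(np.roll(o,-1)).as_matrix()
def st(): o=ctrl.get_obs(); return np.round(o['tcp_pos'],1),np.round(o['wrist_force'],1),round(float(o['finger_gap']),1),round(o['clock'],1)
def pick(xy,ang,gz,op,force,top):
    """jaws along world angle ang (deg); gz: grasp height over the counter"""
    j=[np.cos(np.radians(ang)),np.sin(np.radians(ang)),0]; z=gz-19
    ctrl.command_gripper(op,force)
    goto([*xy,z+top],j); ctrl.move_straight([*xy,z],feed=200)
    ctrl.command_gripper(5,force); print('grip',st())
    ctrl.move_straight([*xy,z+85],feed=200); print('lift',st())
def place(name,jaw,gz,off=(0,0),rel=8,carry=None):
    x,y=NEST[name]; x+=off[0];y+=off[1]; z=gz-19+6; g=ctrl.get_obs()['finger_gap']
    goto([x,y,z+80],jaw); ctrl.move_straight([x,y,z+14],feed=200)
    hit=ctrl.move_straight([x,y,z-2],feed=40,threshold=6); s=st(); print('down',hit,s,'above floor',round(s[0][2]-z,1))
    return s[0][2]-z
def release(rel=10):
    g=ctrl.get_obs()['finger_gap']; ctrl.command_gripper(g+rel)
    p=ctrl.get_obs()['tcp_pos']; ctrl.move_straight([p[0],p[1],p[2]+100],feed=250)
E
python3 - <<'E'
from h import *
pick((511,95.7),1.5,45,62,25,70)
h=place('sugar',CY,45)
if h<3: release()
print(st())
E
```

```text
grip (array([511.6,  95.8,  27.4]), array([-1.9,  0.3,  6.6]), 41.0, 7.2)
lift (array([510.6,  95.6, 109.8]), array([ 0.4, -0.3, -2.1]), 40.5, 7.8)
down True (array([ 491.9, -146.7,   32.6]), array([ 0.4,  1.6, -0. ]), 41.5, 9.9) above floor 0.6
(array([ 491.2, -147.3,  132. ]), array([-0. , -0.8, -0.6]), 52.0, 10.8)
```

```bash
cat >> h.py <<'E'
ITEM=dict(sugar=(58,75,(511,98)),pot=(42,58,(532.5,161)),butter=(38,50,(549.5,225)),salt=(72,98,(558,289)))
def look(name,c=None,rad=45):
    im,d,i=snap('top'); W=cloud(d,i); lo,hi,cc=ITEM[name]
    try: r,p=rect(W,lo,hi,c or cc,rad)
    except ValueError: print(name,'unseen'); return None
    print(name,r); return np.array(r['c'])+[0,-2.3],r
E
python3 - <<'E'
from h import *
c,r=look('pot')
if abs(r['wh'][0]-56)<4 and abs(r['wh'][1]-56)<4:
    pick(c,0,36,76,25,70)
    h=place('pot',CY,36)
    if h<3: release()
    print(st())
for n in ('butter','salt'): look(n)
E
```

```text
pot {'n': 466, 'mean': array([532.5, 160.5], dtype=float32), 'c': (533.3, 161.3), 'wh': (56.2, 53.6), 'a': 88.6, 'zm': 49.8}
grip (array([534.2, 159.2,  18.7]), array([-1. , -0.2,  6.6]), 57.1, 13.6)
lift (array([533. , 159. , 100.9]), array([ 0.8,  0.7, -1.5]), 56.7, 14.2)
down True (array([ 478.4, -235.7,   23.3]), array([-1. , -0.4,  0.7]), 56.8, 16.5) above floor 0.3
(array([ 478.2, -235.5,  122.9]), array([-0. , -0.6, -1. ]), 66.9, 17.5)
butter {'n': 325, 'mean': array([549.4, 224.5], dtype=float32), 'c': (549.3, 224.9), 'wh': (52.2, 37.7), 'a': 66.9, 'zm': 45.4}
salt {'n': 183, 'mean': array([558. , 288.4], dtype=float32), 'c': (558.3, 290.1), 'wh': (32.7, 32.2), 'a': 48.3, 'zm': 85.0}
```

Run:
```python
from h import *
c,r=look('butter')
if abs(r['wh'][0]-52.5)<3 and abs(r['wh'][1]-38)<3:
    pick(c,r['a']-90,32,58,25,70)
    h=place('butter',CY,32)
    if h<3: release()
    print(st())
    c,r=look('salt')
    if h<3:
        pick((558.2,287.6),-10,42,62,20,80)
        h=place('salt',CY,42)
        if h<3: release()
        print(st())
im,d,i=snap('wrist','w3.png');np.savez('w3.npz',W=wcloud(d,i))
```

```text
butter {'n': 332, 'mean': array([549.4, 224.3], dtype=float32), 'c': (549.6, 225.3), 'wh': (52.3, 37.8), 'a': 67.8, 'zm': 45.2}
grip (array([550.5, 223.3,  14.7]), array([-0.8, -0.3,  5. ]), 37.9, 20.7)
lift (array([549.1, 222.9,  96.6]), array([-0.1,  0.9, -2.6]), 38.1, 21.2)
down True (array([ 406.9, -217.9,   20.1]), array([-0.5,  0.1,  2.2]), 37.6, 23.8) above floor 1.1
(array([ 406.1, -217.4,  118.8]), array([-0.9,  0.7,  0.2]), 47.7, 24.7)
salt {'n': 183, 'mean': array([558. , 288.5], dtype=float32), 'c': (558.5, 290.1), 'wh': (32.2, 32.6), 'a': 40.0, 'zm': 84.7}
grip (array([558.8, 287.9,  24.1]), array([ 0.6, -0.2,  4. ]), 34.9, 28.3)
lift (array([557.8, 287.4, 106.6]), array([-0.5, -1.1, -1.4]), 35.3, 28.8)
down True (array([ 427.9, -131.2,   29.3]), array([-0.2,  0.8,  3.4]), 35.5, 31.3) above floor 0.3
(array([ 427.1, -131.1,  128.1]), array([ 0.2,  0.1, -0.9]), 45.7, 32.3)
```

View pics/w3.png

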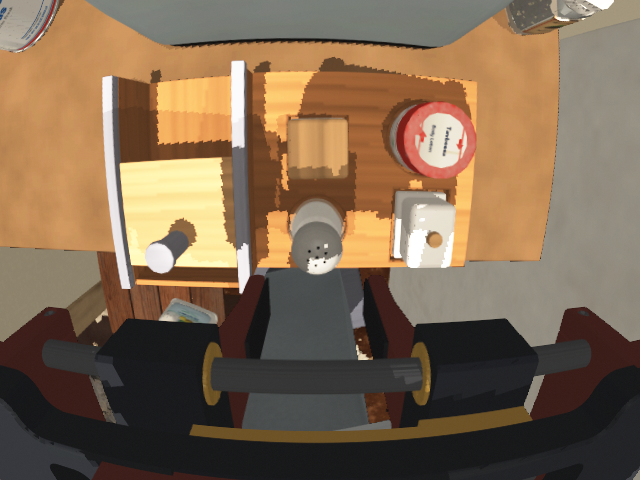

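All four items sit in their nests: sugar (318,148), pot (435,140), butter (425,230), salt (318,240). The cover is about 18 mm open, with its knob at (165,250). Next I open the cover and plan the jug.

Run:
```python
from h import *
ctrl.command_gripper(45,15)
p=np.array([452.7,-32.2,75]); goto([*p[:2],160],CY); ctrl.move_straight(list(p),feed=200)
ctrl.command_gripper(5,15); print(st())
hit=ctrl.move_straight(list(p+70*CX),feed=60,threshold=12); s=st();print(hit,s,(s[0]-p)@CX)
ctrl.wait(0.3);ctrl.command_gripper(45); p=np.array(ctrl.get_obs()['tcp_pos']); ctrl.move_straight(list(p+[0,0,90]),feed=250); print(st())
goto([430,60,300],CX)
im,d,i=snap('top','t4.png');W=cloud(d,i)
for a in [('knob',98,115,(520,-50),60),('jugrim',70,95,(595,385),110),('stew',50,64,(690,335),55)]: print(a[0],rect(W,*a[1:])[0])
# plan: jug poses. tool x = jug x tilted
from scipy.spatial.transform import Rotation as R
def jugtool(yaw,tilt,pitch0=0):
    y=np.radians(yaw);t=np.radians(tilt+pitch0); f=np.array([np.cos(y),np.sin(y),0])
    return np.cos(t)*f-np.sin(t)*UP, np.array([-np.sin(y),np.cos(y),0])
np.set_printoptions(suppress=True,precision=2)
jf=np.array([580.9,382.]);
for p0 in (0,15,30):
  for jy in (4.9,):
    x,z=jugtool(jy,0,p0); f=np.array([np.cos(np.radians(jy)),np.sin(np.radians(jy)),0])
    h=np.array([*jf,54])-52*f
    for s in (1,-1):
        print('start',p0,s,h,ctrl.solve_ik(list(h+15*x),q(x,s*z)))
  for yaw in (0,-20,-40,-60,-80,-100):
    f=np.array([np.cos(np.radians(yaw)),np.sin(np.radians(yaw)),0]);out=[]
    for tilt in (0,20,40,55,65,75,82):
        x,z=jugtool(yaw,tilt,p0);t=np.radians(tilt); jx=np.cos(t)*f-np.sin(t)*UP; jz=np.sin(t)*f+np.cos(t)*UP
        lip=np.array([454.5,-32.8,90 if tilt>40 else 170])-22*f
        hh=lip-137*jx-35*jz
        r=[ctrl.solve_ik(list(hh+15*x),q(x,s*z)) for s in (1,-1)]
        out.append(''.join('-' if a is None else 'o' for a in r))
    print(p0,yaw,out)
```

```text
(array([453.2, -32.9,  76.1]), array([-1.1, -3.6,  4.2]), 20.5, 36.1)
True (array([513. , -47.8,  75.9]), array([0.3, 0.1, 2.8]), 21.1, 37.1) 62.279087014481725
(array([512.6, -48.1, 166.1]), array([-0.7,  0.3, -0.7]), 45.3, 38.5)
knob {'n': 78, 'mean': array([510.7, -43.8], dtype=float32), 'c': (511.3, -44.2), 'wh': (19.8, 19.8), 'a': 88.3, 'zm': 104.6}
jugrim {'n': 1105, 'mean': array([594.6, 384.7], dtype=float32), 'c': (593.7, 384.9), 'wh': (146.1, 63.9), 'a': 4.9, 'zm': 87.4}
stew {'n': 818, 'mean': array([689. , 336.1], dtype=float32), 'c': (688.7, 335.7), 'wh': (74.2, 72.3), 'a': 42.1, 'zm': 54.6}
start 0 1 [529.09 377.56  54.  ] [1.03 0.18 2.19 4.23 1.15 0.91]
start 0 -1 [529.09 377.56  54.  ] [ 1.03  0.18  2.19  4.23  1.15 -2.23]
0 0 ['--', '--', '--', '--', '--', 'oo', 'oo']
0 -20 ['--', '--', '--', '--', '--', 'oo', 'oo']
0 -40 ['oo', 'o-', '--', '--', 'oo', 'oo', 'oo']
0 -60 ['oo', 'o-', 'o-', 'o-', 'o-', 'o-', 'o-']
0 -80 ['oo', 'o-', 'o-', 'o-', 'o-', 'o-', 'o-']
0 -100 ['oo', 'oo', 'o-', 'oo', 'o-', 'o-', 'o-']
start 15 1 [529.09 377.56  54.  ] [ 1.   -0.07  2.21  4.59  0.88  0.52]
start 15 -1 [529.09 377.56  54.  ] [ 1.   -0.07  2.21  4.59  0.88 -2.62]
15 0 ['--', '--', '--', '--', 'oo', 'oo', 'oo']
15 -20 ['--', '--', '--', '--', 'oo', 'oo', 'oo']
15 -40 ['o-', '--', '--', 'oo', 'oo', 'oo', 'oo']
15 -60 ['oo', 'o-', 'o-', 'o-', 'o-', 'o-', 'oo']
15 -80 ['oo', 'o-', 'o-', 'o-', 'o-', 'o-', 'o-']
15 -100 ['oo', 'oo', 'o-', 'o-', 'o-', 'o-', 'o-']
start 30 1 [529.09 377.56  54.  ] [ 0.93 -0.21  2.14 -1.18  0.78 -0.01]
start 30 -1 [529.09 377.56  54.  ] None
30 0 ['--', '--', '--', 'oo', 'oo', 'oo', 'oo']
30 -20 ['--', '--', '--', 'oo', 'oo', 'oo', 'oo']
30 -40 ['o-', '--', 'oo', 'oo', 'oo', 'oo', 'oo']
30 -60 ['o-', 'o-', 'o-', 'o-', 'o-', 'oo', 'oo']
30 -80 ['oo', 'o-', 'o-', 'o-', 'o-', 'o-', 'o-']
30 -100 ['oo', 'oo', 'o-', 'o-', 'o-', 'o-', 'o-']
```

View pics/t4.png

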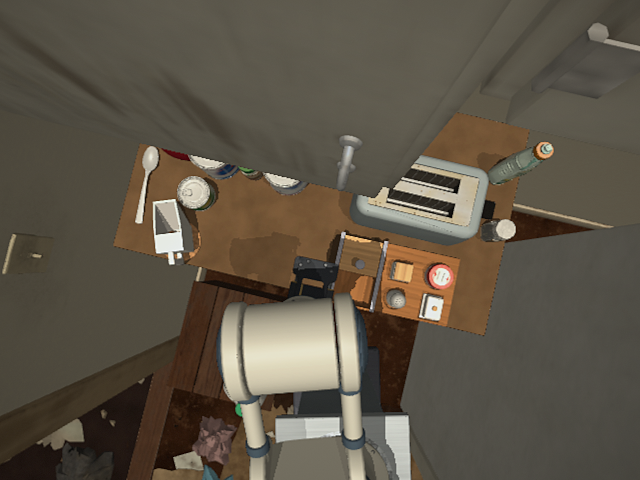

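The top picture shows the cover open (knob at 358,264), the items in their nests, and the jug at (168,228) untouched. Now the jug grasp, with the tool pitched 35° down.

```bash
cat >> h.py <<'E'
P0=35.0; JY=4.9; JF=np.array([580.7,381.5,4.0])
def axes(yaw,tilt):
    y,t=np.radians([yaw,tilt]); f=np.array([np.cos(y),np.sin(y),0])
    return np.cos(t)*f-np.sin(t)*UP, np.sin(t)*f+np.cos(t)*UP, np.array([-np.sin(y),np.cos(y),0])
def jug_tcp(pt,local,yaw,tilt,adv=15):
    """TCP pose which brings the jug's point local=(x,z) to pt"""
    jx,jz,jy=axes(yaw,tilt); tx=axes(yaw,tilt+P0)[0]
    h=np.array(pt,float)-(local[0]+52)*jx-(local[1]-50)*jz
    return list(h+adv*tx), q(tx,jy)
FOOT=(0,0); LIP=(85,85)
E
python3 - <<'E'
from h import *
ctrl.command_gripper(50,60)
tx=axes(JY,P0)[0]
p,o=jug_tcp(JF,FOOT,JY,0); p=np.array(p)
print(p)
ctrl.move_to(list(p-90*tx+[0,0,60]),o);print(st(),np.round(ctrl.get_obs()['joints'],2))
ctrl.move_straight(list(p-70*tx),feed=150)
im,d,i=snap('wrist','w5.png')
im,d,i=snap('scene','s5.png')
E
```

```text
[541.13241889 378.1078617   45.39635345]
(array([468.4, 371.3, 158.2]), array([-0.1,  0.2, -0.3]), 50.0, 41.7) [ 1.04 -0.49  2.09 -0.88  1.06 -0.36]
```

View pics/w5.png

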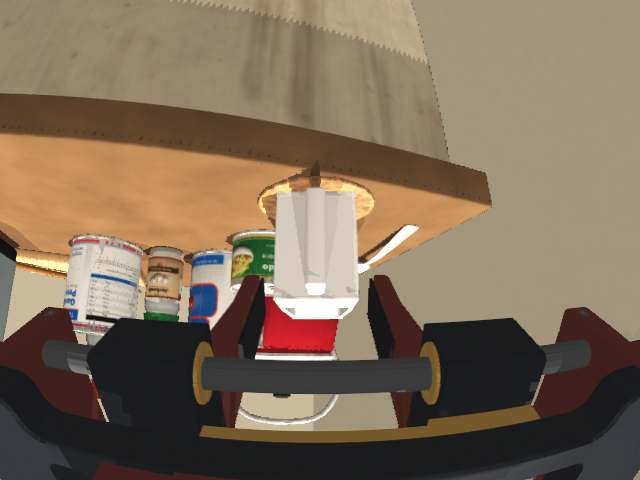

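The view is inverted (hand camera on the underside). The handle is at (315,240), centred between the fingers. I check the camera's clearance to the counter, then grasp.

Run:
```python
from h import *
i=eyes.camera_info('wrist');E=np.array(i['extrinsics']);c=-E[:3,:3].T@E[:3,3]
o=ctrl.get_obs();M=quat2m(o['tcp_rot']);print('cam world',c.round(),'tool',(M.T@(c-o['tcp_pos'])).round())
p,ori=jug_tcp(JF,FOOT,JY,0)
print('at grasp',(np.array(p)+M@(M.T@(c-o['tcp_pos']))).round(), 'tool y',M[:,1].round(2))
# handle position check + counter edge from the wrist cloud
im,d,i=snap('wrist');W=wcloud(d,i);print('handle',[W[r,315].round(1) for r in (210,230,250,270)],'edge',[W[r,c2].round() for r,c2 in ((150,200),(190,200),(165,400),(190,400))])
```

```text
cam world [287. 358. 132.] tool [-188.   77.    1.]
at grasp [344. 362.  90.] tool y [-0.57 -0.05 -0.82]
handle [array([521.1, 377.1,  34. ]), array([521.6, 377.1,  48.4]), array([521.2, 377.1,  62.5]), array([521.6, 377.1,  75.9])] edge [array([505., 296.,  -2.]), array([563., 285.,   1.]), array([544., 449., -19.]), array([552., 450.,   0.])]
```

Run:
```python
from h import *
p,o=jug_tcp(JF,FOOT,JY,0); p=np.array(p)
print(ctrl.move_straight(list(p),feed=100,threshold=15),st())
ctrl.command_gripper(5,60);ctrl.wait(0.2);s=ctrl.get_obs();print(st());np.savez('grasp.npz',p=s['tcp_pos'],o=s['tcp_rot'])
ctrl.move_straight([p[0],p[1],p[2]+60],feed=120);print(st())
im,d,i=snap('wrist','w6.png')
im,d,i=snap('top','t6.png');W=cloud(d,i);print('rim',rect(W,130,160,(595,385),110)[0])
m=(W[...,2]>2.5)&(W[...,2]<9)&(np.hypot(W[...,0]-580,W[...,1]-375)<80);P=W[m][:,:2];print(len(P),P.mean(0),P.min(0),P.max(0))
# dry IK of the pour
for yaw in (-50,-65,-80):
    for t in (0,30,50,65,80):
        pp,oo=jug_tcp([454.5,-32.8,90 if t>40 else 180],LIP,yaw,t); a=ctrl.solve_ik(pp,oo); print(yaw,t,np.round(pp),None if a is None else np.round(a,2))
```

```text
False (array([541.1, 378.3,  45.7]), array([ 0.4,  1. , -0.3]), 50.1, 43.4)
(array([541.1, 378.2,  45.5]), array([-3.4,  0.3,  1.6]), 11.2, 44.3)
(array([540.7, 377.5, 103.7]), array([-0.2,  0.3, -3.3]), 11.0, 45.0)
rim {'n': 789, 'mean': array([547.4, 380.7], dtype=float32), 'c': (539.4, 380.7), 'wh': (108.1, 62.9), 'a': 2.9, 'zm': 135.9}
373 [581.48486628 350.57186618] [517.844624   295.53601312] [655.9822203 393.2000725]
-50 0 [374.  63. 136.] [ 0.94 -0.6   2.2  -0.94  1.75  0.16]
-50 30 [371.  67. 205.] [ 0.51 -0.67  1.9  -0.44  1.8  -0.32]
-50 50 [382.  54. 158.] [ 0.12 -0.56  1.85 -0.08  1.8  -0.59]
-50 65 [395.  38. 185.] [-0.11 -0.35  1.67  0.13  1.95 -0.76]
-50 80 [413.  17. 205.] [-0.27 -0.11  1.48  0.29  2.12 -0.86]
-65 0 [402.  80. 136.] [ 0.85 -0.25  1.95 -0.89  1.82  0.35]
-65 30 [400.  85. 205.] [ 0.52 -0.45  1.76 -0.45  1.84 -0.04]
-65 50 [407.  70. 158.] [ 0.16 -0.45  1.78 -0.09  1.79 -0.29]
-65 65 [416.  51. 185.] [-0.1  -0.34  1.66  0.16  1.91 -0.49]
-65 80 [427.  26. 205.] [-0.3  -0.16  1.52  0.36  2.05 -0.61]
-80 0 [433.  90. 136.] [ 0.74  0.02  1.7  -0.83  1.93  0.47]
-80 30 [432.  95. 205.] [ 0.48 -0.25  1.6  -0.44  1.9   0.19]
-80 50 [435.  79. 158.] [ 0.18 -0.34  1.7  -0.09  1.78 -0.02]
-80 65 [438.  58. 185.] [-0.09 -0.32  1.64  0.18  1.86 -0.22]
-80 80 [443.  31. 205.] [-0.33 -0.22  1.57  0.41  1.97 -0.38]
```

View pics/t6.png

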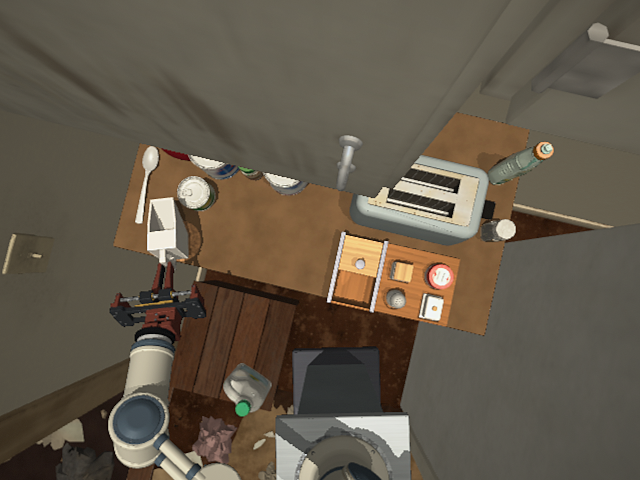

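The jug is lifted at (167,228) and held by the handle. The rim reads low at the front, so I measure the sag.

```bash
cat >> h.py <<'E'
def jugtilt(c,lo,hi,f,rad=60):
    """plane of the jug's rim/roof in the top view: tilt forward (deg) along f"""
    im,d,i=snap('top');W=cloud(d,i)
    m=(W[...,2]>lo)&(W[...,2]<hi)&(np.hypot(W[...,0]-c[0],W[...,1]-c[1])<rad);P=W[m]
    for _ in range(6):
        A=np.c_[P[:,:2]-c,np.ones(len(P))];s=np.linalg.lstsq(A,P[:,2],rcond=None)[0];r=P[:,2]-A@s;k=np.abs(r)<max(1.5,1.5*np.median(abs(r)));P=P[k]
    print('n',len(P),'tilt fwd',round(np.degrees(np.arctan(-s[:2]@f[:2])),1),'side',round(np.degrees(np.arctan(s[:2]@[-f[1],f[0]])),1),'z at c',s[2].round(1)); return W
E
python3 - <<'E'
from h import *
f=axes(JY,0)[0]
jugtilt(np.array([560,381.]),115,165,f,45)
W=jugtilt(np.array([590,383.]),100,165,f,80)
# profile along jug axis
for s in range(-60,90,10):
    c=JF[:2]+s*f[:2]; m=(np.hypot(W[...,0]-c[0],W[...,1]-c[1])<40)&(abs((W[...,0]-c[0])*f[0]+(W[...,1]-c[1])*f[1])<5); z=W[...,2][m]; print(s,np.round(np.nanpercentile(z,[50,97]),0),end=' ')
E
```

```text
n 250 tilt fwd 7.1 side 2.1 z at c 134.3
n 398 tilt fwd 13.2 side 0.7 z at c 128.9
-60 [109. 139.] -50 [  5. 142.] -40 [ 80. 138.] -30 [117. 139.] -20 [135. 141.] -10 [133. 138.] 0 [130. 135.] 10 [128. 132.] 20 [ 76. 128.] 30 [ 68. 126.] 40 [ 75. 123.] 50 [ 83. 120.] 60 [ 91. 118.] 70 [ 98. 115.] 80 [108. 115.]
```

Sag is about 14.5° in the grip, which is harmless, so I fold it into the pouring geometry.

```bash
sed -i 's/^P0=35.0/P0=20.5/' h.py
cat >> h.py <<'E'
BIN=np.array([454.5,-32.8,0]); PY=-80
def lip(back,z,tilt,yaw=PY,feed=150):
    p,o=jug_tcp(BIN-back*axes(yaw,0)[0]+[0,0,z],LIP,yaw,tilt); ctrl.move_straight(p,o,feed=feed)
E
python3 - <<'E'
from h import *
s=ctrl.get_obs();p=np.array(s['tcp_pos']);ctrl.move_straight(list(p+[0,0,90]),feed=150)
p,o=jug_tcp([480,250,205],(-52,50),-40,14.5);ctrl.move_straight(p,o,feed=150);print(st())
lip(15,190,20,feed=130);print(st(),np.round(ctrl.get_obs()['joints'],2))
lip(15,130,45,feed=60);print(st(),np.round(ctrl.get_obs()['joints'],2))
im,d,i=snap('scene','s7.png');im2,d2,i2=snap('top','t7.png')
cv2.imwrite('pics/c7.png',np.hstack([cv2.resize(im[150:380,150:480],(400,280)),cv2.resize(im2[180:410,200:530],(400,280))]))
m=(lambda W:None)
W=cloud(d2,i2)
E
```

```text
(array([489.5, 242.3, 196. ]), array([ 0.3, -0.4, -2.8]), 11.2, 47.0)
(array([429.4, 109.7, 194.2]), array([-0.1, -0.6, -3.3]), 10.8, 48.3) [ 0.74 -0.04  1.6  -0.78  1.99  0.38]
(array([431.5,  95.2, 188.3]), array([ 0.4,  0.1, -3.8]), 11.2, 48.9) [ 0.48 -0.25  1.63 -0.43  1.87  0.2 ]
```

View pics/c7.png

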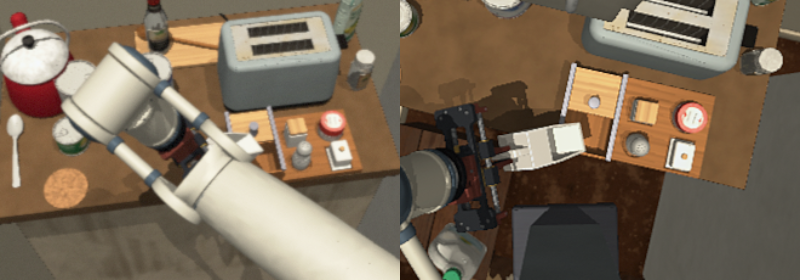

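The jug reaches over the bin from the left with its lip at about (582,140) in the right half, and the coaster is empty. I check the true tilt and lip position before pouring.

Run:
```python
from h import *
im,d,i=snap('top');W=cloud(d,i); f=axes(PY,0)[0];l=np.array([-f[1],f[0],0])
c=BIN+f*0
s=(W-[BIN[0],BIN[1]+2.3,0])@f; t=(W-[BIN[0],BIN[1]+2.3,0])@l
m0=(W[...,2]>78)&(abs(t)<38)
for a in range(-150,40,10):
    m=m0&(abs(s-a)<5); 
    if m.sum()>3: print(a,m.sum(),'z',np.round(np.percentile(W[...,2][m],[10,50,90])),'t',np.round(np.percentile(t[m],[3,97])))
```

```text
-150 319 z [156. 301. 314.] t [-30.  30.]
-140 158 z [165. 211. 236.] t [-28.  29.]
-130 153 z [176. 183. 225.] t [-29.  29.]
-120 154 z [186. 194. 225.] t [-29.  30.]
-110 158 z [199. 205. 216.] t [-29.  31.]
-100 165 z [208. 211. 214.] t [-29.  30.]
-90 167 z [200. 204. 208.] t [-29.  30.]
-80 166 z [191. 195. 199.] t [-29.  30.]
-70 169 z [126. 182. 190.] t [-29.  29.]
-60 143 z [127. 130. 176.] t [-29.  29.]
-50 139 z [130. 133. 168.] t [-29.  28.]
-40 132 z [133. 136. 159.] t [-27.  26.]
-30 126 z [136. 138. 151.] t [-26.  26.]
-20 119 z [138. 141. 144.] t [-26.  23.]
-10 34 z [137. 140. 142.] t [-22.  25.]
```

Run:
```python
from h import *
lip(15,92,52,feed=60)
for t in (57,61,65,69,73,77,82,87):
    lip(15,92,t,feed=12); ctrl.wait(0.3)
    print(t,st()[1:])
ctrl.wait(0.8)
im,d,i=snap('scene','s8.png');im2,d2,i2=snap('top','t8.png')
for c in ('scene','top'): print([(np.round(x['point']).tolist(),round(x['confidence'],2)) for x in eyes.spot_in(c,'nut0')])
cv2.imwrite('pics/c8.png',np.hstack([cv2.resize(im[220:320,300:450],(400,280)),cv2.resize(im2[210:330,290:460],(400,280))]))
print(np.round(ctrl.get_obs()['joints'],2))
```

```text
57 (array([-0.7,  0.1, -3.1]), 10.9, 51.0)
61 (array([ 0.6, -0.3, -3.5]), 11.0, 52.2)
65 (array([ 0. ,  0.1, -3.8]), 10.8, 53.4)
69 (array([ 0.3,  0.7, -3.2]), 10.8, 54.6)
73 (array([-0.7,  0.6, -4. ]), 10.8, 55.8)
77 (array([-0.3,  0.2, -2.7]), 10.9, 57.0)
82 (array([ 0.2, -0.4, -3.6]), 11.2, 58.4)
87 (array([-0.6,  0.8, -2.9]), 10.7, 59.8)
[([205.0, 304.0], 0.33)]
[([343.0, 277.0], 0.4)]
[-0.25 -0.26  1.56  0.3   1.95 -0.33]
```

View pics/c8.png

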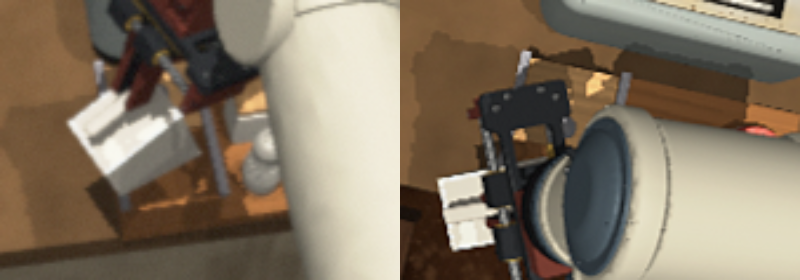

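The jug hides the bin here, so I tilt a little more, back off and look.

Run:
```python
from h import *
lip(15,94,93,feed=15); ctrl.wait(0.6)
lip(15,130,50,feed=80); lip(25,190,20,feed=120)
p,o=jug_tcp([480,250,205],(-52,50),-40,14.5);ctrl.move_straight(p,o,feed=150);print(st())
im2,d2,i2=snap('top','t9.png');W=cloud(d2,i2);np.savez('t9.npz',im=im2,W=W)
print([(np.round(x['point']).tolist(),round(x['confidence'],2),W[int(x['point'][1]),int(x['point'][0])].round()) for x in eyes.spot_in('top','nut0')])
cv2.imwrite('pics/c9.png',np.hstack([cv2.resize(im2[220:330,310:460],(440,322),interpolation=cv2.INTER_CUBIC),cv2.resize(im2[150:330,130:300],(340,322))]))
```

```text
(array([489.5, 241.5, 196.9]), array([ 0.7,  0.3, -3.5]), 11.1, 65.4)
[([335.0, 293.0], 0.61, array([446.,  12.,  22.])), ([369.0, 279.0], 0.58, array([477., -71.,  24.])), ([364.0, 300.0], 0.42, array([428., -58.,  24.]))]
```

View pics/c9.png

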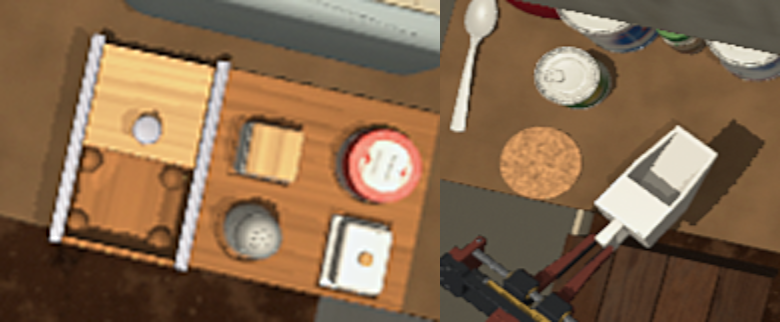

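All four nuts are in the bin's corners at (92,160), (172,178), (78,218) and (160,237), and the coaster is clear at (540,162). I return the jug.

Run:
```python
from h import *
W=np.load('t9.npz')['W'];im=np.load('t9.npz')['im'];print('px',W[241,180])
hsv=cv2.cvtColor(im,cv2.COLOR_BGR2HSV)
m=(np.hypot(W[...,0]-W[241,180,0],W[...,1]-W[241,180,1])<70)&(W[...,2]>2.2)&(W[...,2]<8);n,l,s,cc=cv2.connectedComponentsWithStats(m.astype(np.uint8));k=1+np.argmax(s[1:,4]);P=W[l==k];print(len(P),cv2.minEnclosingCircle(P[:,:2].astype(np.float32)),P.mean(0))
p,o=jug_tcp([*JF[:2],104],FOOT,JY,0); print(ctrl.solve_ik(p,o))
p2,o2=jug_tcp([*JF[:2],104],FOOT,JY,7)
try: ctrl.move_straight(p,o,feed=150);print('level')
except ctrl.MotionError as e:
    print(e); ctrl.move_straight(p2,o2,feed=150)
print(st(),np.round(ctrl.get_obs()['joints'],2))
f=axes(JY,0)[0];W=jugtilt(np.array([590,383.]),150,220,f,80)
for s in range(-60,90,20):
    c=JF[:2]+s*f[:2]; m=(np.hypot(W[...,0]-c[0],W[...,1]-c[1])<40)&(abs((W[...,0]-c[0])*f[0]+(W[...,1]-c[1])*f[1])<5); z=W[...,2][m]; print(s,np.round(np.nanpercentile(z,[50,97]),0),end=' ')
```

```text
px [577.62441139 383.14475092   4.16284448]
1064 ((582.2533569335938, 386.4134216308594), 57.781925201416016) [579.58785996 383.86788282   4.47992668]
[ 0.97912374 -0.33248488  2.14808873 -1.30655134  0.85753108  0.0186738 ]
level
(array([543. , 378.2, 149.1]), array([ 0.2, -0.6, -2.3]), 10.7, 66.6) [ 0.98 -0.33  2.15 -1.31  0.86  0.02]
n 436 tilt fwd 2.6 side 0.7 z at c 186.6
-60 [145. 185.] -40 [  5. 185.] -20 [186. 191.] 0 [186. 191.] 20 [120. 190.] 40 [133. 190.] 60 [161. 191.] 80 [186. 193.]
```

Run:
```python
from h import *
p,o=jug_tcp([*JF[:2],14],FOOT,JY,0);ctrl.move_straight(p,feed=120)
print(ctrl.move_straight([p[0],p[1],p[2]-13],feed=25,threshold=4),st(),'foot z est',ctrl.get_obs()['tcp_pos'][2]-p[2]+14)
ctrl.command_gripper(50,60); ctrl.wait(0.3); print(st())
t=quat2m(ctrl.get_obs()['tcp_rot'])[:,0]; q0=np.array(ctrl.get_obs()['tcp_pos'])
ctrl.move_straight(list(q0-90*t),feed=150); q0=np.array(ctrl.get_obs()['tcp_pos']);ctrl.move_straight(list(q0+[0,0,120]),feed=200)
f=axes(JY,0)[0];im,d,i=snap('top','t10.png');W=cloud(d,i);print('rim',rect(W,70,95,(595,385),110)[0])
jugtilt(np.array([590,383.]),75,100,f,80)
# shut the cover
ctrl.command_gripper(45,15)
k=np.array([511.3,-46.5,76]); goto([*k[:2],170],CY); ctrl.move_straight(list(k),feed=200)
ctrl.command_gripper(5,15); print(st())
hit=ctrl.move_straight(list(k-84*CX),feed=60,threshold=12); s=st();print(hit,s,(s[0]-k)@CX)
ctrl.wait(0.3);ctrl.command_gripper(45); p=np.array(ctrl.get_obs()['tcp_pos']); ctrl.move_straight(list(p+[0,0,90]),feed=250)
goto([430,150,300],CX); ctrl.wait(.3)
im,d,i=snap('top','t11.png');W=cloud(d,i);kn=rect(W,98,115,(440,-30),60)[0];print('knob',kn)
v=np.array([*kn['c'],0])+[0,-2.3,0]-[473,-129.9,0];print('knob caddy x,y',v@CX,v@CY,'(shut -61)')
for a in [('sugar',64,78,(491,-147),30),('pot',48,62,(478,-233),40),('butter',45,56,(406,-215),36),('salt',80,104,(427,-129),30),('stew',50,64,(690,335),55)]: print(a[0],rect(W,*a[1:])[0])
cv2.imwrite('pics/c11.png',cv2.resize(im[150:350,130:470],None,fx=2.35,fy=2.35,interpolation=cv2.INTER_CUBIC))
```

```text
Traceback (most recent call last):
cell.MotionError: the arm cannot follow that straight line within its joint ranges
```

```bash
cat > fin.py <<'E'
from h import *
import sys
best=None
for yaw in (15,20,25,30,10):
    r=[ctrl.solve_ik(*jug_tcp([*JF[:2],z],FOOT,yaw,0)) for z in (104,50,14,2)]
    print(yaw,None if any(x is None for x in r) else np.round(r[-1],2))
    if best is None and all(x is not None and -1.4<x[3]<3 for x in r): best=yaw
if best is None: sys.exit()
Y=best;p,o=jug_tcp([*JF[:2],104],FOOT,Y,0);ctrl.move_straight(p,o,feed=100)
p,o=jug_tcp([*JF[:2],14],FOOT,Y,0);ctrl.move_straight(p,feed=120)
print(ctrl.move_straight([p[0],p[1],p[2]-13],feed=25,threshold=4),st(),'foot z est',ctrl.get_obs()['tcp_pos'][2]-p[2]+14)
ctrl.command_gripper(50,60); ctrl.wait(0.3); print(st())
t=quat2m(ctrl.get_obs()['tcp_rot'])[:,0]; q0=np.array(ctrl.get_obs()['tcp_pos'])
ctrl.move_straight(list(q0-75*t),feed=150)
f=axes(Y,0)[0];im,d,i=snap('top','t10.png');W=cloud(d,i);r=rect(W,75,95,(595,390),95)[0];print('rim',r)
jugtilt(np.array([590,388.]),75,100,f,80)
E
python3 fin.py
```

```text
15 None
20 None
25 [ 0.65 -0.43  2.43  4.44  0.21  0.35]
30 None
10 None
```

Run:
```python
from h import *
print(st())
for yaw in (-15,-5,5,15,25):
  for tilt in (0,4,8,12,15):
    out=[]
    for dx in (0,12):
      c=[579.6+dx,381.6]
      r=[ctrl.solve_ik(*jug_tcp([*c,z],FOOT,yaw,tilt)) for z in (60,20,3)]
      out.append([None if x is None else np.round(x[[2,3,4]] if hasattr(x,'shape') else np.array(x)[[2,3,4]],2).tolist() for x in r])
    print(yaw,tilt,out)
```

```text
(array([543.2, 378.8,  59.8]), array([ 0. ,  0.6, -1.9]), 10.9, 67.6)
-15 0 [[[1.84, -1.3, 1.26], [1.85, -1.32, 1.24], [1.86, -1.33, 1.24]], [[1.83, -1.3, 1.25], [1.84, -1.33, 1.23], [1.84, -1.34, 1.22]]]
-15 4 [[[1.82, -1.21, 1.24], [1.84, -1.24, 1.21], [1.85, -1.25, 1.2]], [[1.81, -1.22, 1.22], [1.83, -1.25, 1.2], [1.83, -1.26, 1.19]]]
-15 8 [[[1.8, -1.13, 1.22], [1.82, -1.16, 1.19], [1.83, -1.17, 1.18]], [[1.79, -1.13, 1.21], [1.81, -1.16, 1.18], [1.82, -1.17, 1.16]]]
-15 12 [[[1.77, -1.04, 1.21], [1.8, -1.07, 1.18], [1.81, -1.08, 1.16]], [[1.76, -1.04, 1.2], [1.79, -1.07, 1.16], [1.79, -1.08, 1.14]]]
-15 15 [[[1.75, -0.98, 1.21], [1.78, -1.0, 1.17], [1.79, -1.01, 1.15]], [[1.73, -0.98, 1.2], [1.76, -1.0, 1.15], [1.78, -1.01, 1.14]]]
-5 0 [[[2.02, -1.35, 1.07], [2.03, -1.4, 1.05], [2.04, -1.42, 1.04]], [[2.01, -1.36, 1.05], [2.02, -1.41, 1.03], [2.02, -1.43, 1.02]]]
-5 4 [[[1.99, -1.25, 1.05], [2.01, -1.3, 1.02], [2.02, -1.32, 1.01]], [[1.98, -1.25, 1.02], [2.0, -1.3, 1.0], [2.0, -1.33, 0.99]]]
-5 8 [[[1.96, -1.14, 1.03], [1.99, -1.19, 1.0], [1.99, -1.21, 0.99]], [[1.95, -1.14, 1.
[... 1537 characters left out ...]
5], [2.13, -0.75, 0.59], [2.14, -0.79, 0.56]]]
25 0 [[[2.4, -1.07, 0.23], None, [2.43, 4.47, 0.21]], [[2.38, -1.08, 0.21], [2.4, 4.63, 0.18], [2.4, 4.37, 0.19]]]
25 4 [[[2.35, -0.69, 0.3], [2.38, -0.99, 0.23], [2.38, -1.18, 0.21]], [[2.32, -0.67, 0.28], [2.35, -0.99, 0.2], [2.36, -1.21, 0.18]]]
25 8 [[[2.29, -0.48, 0.39], [2.32, -0.63, 0.3], [2.33, -0.73, 0.27]], [[2.26, -0.46, 0.36], [2.3, -0.61, 0.28], [2.31, -0.71, 0.24]]]
25 12 [[[2.22, -0.36, 0.47], [2.26, -0.44, 0.39], [2.27, -0.48, 0.35]], [[2.2, -0.33, 0.46], [2.24, -0.41, 0.37], [2.25, -0.46, 0.33]]]
25 15 [[[2.17, -0.29, 0.54], [2.21, -0.34, 0.46], [2.23, -0.37, 0.42]], [[2.15, -0.27, 0.53], [2.19, -0.32, 0.44], [2.2, -0.35, 0.4]]]
```

```bash
cat > fin.py <<'E'
from h import *
Y=0;T=2;c=[579.6,381.6]
for z in (15,8): p,o=jug_tcp([*c,z],FOOT,Y,T);ctrl.move_straight(p,o,feed=60)
print(ctrl.move_straight([p[0],p[1],p[2]-7],feed=20,threshold=4),st(),'foot z est',ctrl.get_obs()['tcp_pos'][2]-p[2]+8)
ctrl.command_gripper(50,60); ctrl.wait(0.3); print(st())
t=quat2m(ctrl.get_obs()['tcp_rot'])[:,0]; q0=np.array(ctrl.get_obs()['tcp_pos'])
try: ctrl.move_straight(list(q0-75*t),feed=150)
except ctrl.MotionError: ctrl.move_straight(list(q0-75*t),q(axes(Y,35)[0],axes(Y,0)[2]),feed=150)
f=axes(Y,0)[0];im,d,i=snap('top','t10.png');W=cloud(d,i);r=rect(W,75,95,(595,390),95)[0];print('rim',r)
jugtilt(np.array([590,385.]),75,100,f,80)
E
python3 fin.py
```

```text
True (array([543.3, 382.1,  50.1]), array([-2.9,  1.5,  2.5]), 11.1, 68.4) foot z est 4.0415457802837835
(array([542.7, 381. ,  48.2]), array([ 0.1, -0.1,  0.5]), 50.2, 69.5)
rim {'n': 1003, 'mean': array([592. , 384.1], dtype=float32), 'c': (593.4, 384.4), 'wh': (62.8, 144.8), 'a': 89.3, 'zm': 87.9}
n 384 tilt fwd 0.3 side 0.2 z at c 88.2
```

Jug upright, foot at about (580,382), coaster centre (579.6,381.6). Now I shut the cover.

Run:
```python
from h import *
q0=np.array(ctrl.get_obs()['tcp_pos']);ctrl.move_straight(list(q0+[-10,0,110]),feed=200)
ctrl.command_gripper(45,15)
k=np.array([511.3,-46.5,76]); goto([430,60,250],CY); goto([*k[:2],170],CY); ctrl.move_straight(list(k),feed=200)
ctrl.command_gripper(5,15); print(st())
hit=ctrl.move_straight(list(k-84*CX),feed=60,threshold=12); s=st();print(hit,s,(s[0]-k)@CX)
ctrl.wait(0.3);ctrl.command_gripper(45); p=np.array(ctrl.get_obs()['tcp_pos']); ctrl.move_straight(list(p+[0,0,90]),feed=250)
goto([430,150,300],CX); ctrl.wait(.3)
im,d,i=snap('top','t11.png');W=cloud(d,i);kn=rect(W,98,115,(440,-30),60)[0];print('knob',kn)
v=np.array([*kn['c'],0])+[0,-2.3,0]-[473,-129.9,0];print('knob caddy x,y',v@CX,v@CY,'(shut -61)')
for a in [('sugar',64,78,(491,-147),30),('pot',48,62,(478,-233),40),('butter',45,56,(406,-215),36),('salt',80,104,(427,-129),30),('stew',50,64,(690,335),55),('rim',75,95,(595,390),95)]: print(a[0],rect(W,*a[1:])[0])
cv2.imwrite('pics/c11.png',cv2.resize(im[150:350,130:470],None,fx=2.35,fy=2.35,interpolation=cv2.INTER_CUBIC))
```

```text
(array([511.7, -47.3,  77.1]), array([-1.6, -3.5,  5.6]), 20.9, 74.3)
True (array([436.6, -28.9,  77.2]), array([ 2.5, -0.3,  1.4]), 20.3, 75.5) -76.74307063457904
knob {'n': 79, 'mean': array([435.7, -24.9], dtype=float32), 'c': (435.4, -24.5), 'wh': (19.9, 20.0), 'a': 86.3, 'zm': 104.3}
knob caddy x,y -60.94825977127681 91.26159997969006 (shut -61)
sugar {'n': 314, 'mean': array([ 491. , -143.3], dtype=float32), 'c': (491.1, -143.9), 'wh': (39.7, 39.6), 'a': 77.2, 'zm': 71.3}
pot {'n': 492, 'mean': array([ 478.4, -231.1], dtype=float32), 'c': (478.7, -231.5), 'wh': (55.8, 55.5), 'a': 42.2, 'zm': 55.8}
butter {'n': 350, 'mean': array([ 406.6, -212.9], dtype=float32), 'c': (406.2, -213.8), 'wh': (38.9, 51.3), 'a': 77.4, 'zm': 51.2}
salt {'n': 190, 'mean': array([ 428.4, -126.7], dtype=float32), 'c': (428.2, -127.9), 'wh': (33.6, 31.4), 'a': 87.1, 'zm': 91.4}
stew {'n': 810, 'mean': array([689. , 336.2], dtype=float32), 'c': (688.8, 335.8), 'wh': (74.1, 73.1), 'a': 88.6, 'zm': 54.7}
rim {'n': 999, 'mean': array([591.9, 384.1], dtype=float32), 'c': (593.2, 384.7), 'wh': (144.5, 63.3), 'a': 0.5, 'zm': 87.8}
```

View pics/c11.png

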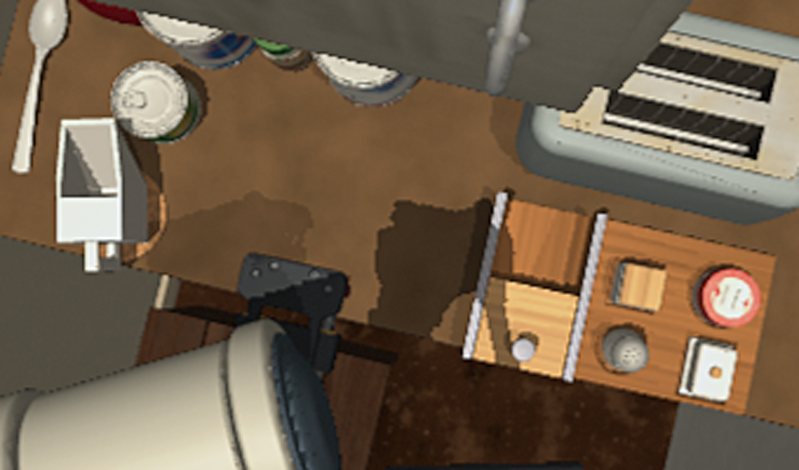

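```bash
python3 -c "
from h import *
print(st()); print(ctrl.finish_job())"
```

```text
(array([430. , 149.9, 300. ]), array([ 0. , -0.4,  0.3]), 45.3, 79.0)
the job is handed in; nothing more can be done
None
```

The job is done and handed in at about 79 s of robot time. Everything the task asked for checked out in the last top-camera picture, except the nuts, which the shut cover now hides.

- **Items:** all four were present, and each is in its own nest. Their tops read about 6 mm higher than on the counter, as they should on the nest floor, and none had been knocked.
- **Nuts and cover:** I opened the cover to its stop and tipped the jug over the bin from the left. With the cover still open, I saw all four nuts in the bin. I then pushed the cover shut: its knob travelled about 78 mm and reads -60.9 mm in the caddy frame, against -61 expected when shut.
- **Jug:** it stands upright on the coaster, tilted about 0.3°, with its foot within about 2 mm of the coaster's centre. It sagged about 14° in the grip when lifted, and I allowed for that.
- **Other things:** the stew tin has not moved. I did not re-measure the two spice jars, but the arm never went near them.

**Disagreements and snags:**
- The top camera reads about 2–3 mm higher in y than the wrist camera, so I used the wrist values.
- My first path for putting the jug down ran into a joint limit. I set it down turned about 5° from how it stood at the start.

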